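Seat a sprung cell in its test fixture and lock it with the keeper

ROBOT

A 6-joint arm with a two-finger parallel gripper is mounted at the origin on a cart in front of the work surface, level with it; the furniture and walls round the work are solid. World frame = base frame: x ahead of the robot, y to its left, z up, the work surface at z = 0. Lengths are in m, angles in rad, forces in N, time in s.
With the tool pointing down it reaches from about 0.275 to 0.975 m from the base axis. Payload 8.4 kg.
Tool frame: the origin (TCP) lies at the very end of the fingers, on their centre line; the grasp point (between the pads) lies env.grip_depth behind it (env.grip_depth is the distance from the TCP to the grasp point, in m); z points along the fingers, y is the line along which they close (so a half turn about z gives the same grasp; the last joint's range is limited). The gripper opens to 92 mm and grips with 3 to 60 N. Pads are 20 mm wide; open, the fingers measure 128 mm over their backs; the gripper's body (75 mm by 189 mm) begins 69 mm behind the grasp point.
Start: joints at [-1.103, 0.353, 1.633, -0, 1.155, -0.002], TCP at [0.283, -0.557, 0.215] pointing down, gripper open.
Joint ranges: [-2.63, 2.63], [-0.92, 2.1], [0.06, 2.66], [-1.3, 4.44], [0, 2.69], [-3.02, 3.02]. Speed limits (rad/s): [2.22, 2.22, 2.79, 3.14, 3.14, 3.14].

INTERFACE

Orientations are given as a rotation vector (axis times angle).
In Python, from rig import env, read_camera, camera_model gives the robot as it stands.
- The arm moves only by the tool servo_tool, never from a script. Its argument "moves" is a list of rows, each an object of numbers: "tx", "ty", "tz": the shift along the tool's x, y, z in cm; "rx", "ry", "rz": the turn, a rotation vector about the tool's x, y, z in units of 8 degrees (1.0 is 8 degrees). In form: [{"tx": .., "ty": .., "tz": .., "rx": .., "ry": .., "rz": ..}, ...]. A call has 1 to 5 rows; each row is the pose to reach, as a shift and turn from the pose commanded when the call began, along the tool's axes at that moment; what a row does not reach only later rows make up. A row lasts 1/10 s, in which the tool goes at most 50 mm and 8.59 degrees, less where a joint would pass 70% of its speed; a pose out of reach is approached as far as the arm can. A call with a gripper value outside its range is refused whole. "grip" is the opening, from 0 (shut) to 1 (fully open), set as the call begins (left out, the last holds). The fingers move at their own pace and stop on an object; the grip force is fixed at half the most. Time passes only in rows, so rows that repeat a pose let the fingers close. It gives the time, the measured TCP pose, the force, the opening and the grip force at its end, in the units of the state.
- env.observe(): the state, without advancing time (a new reading comes with each control period).
- read_camera(name): name is "scene" or "top" or "wrist"; returns (picture, depth): 480x640x3 uint8, blue, green, red; 480x640 float32, m along the optical axis (not along the pixel's ray), 0 where there is no reading.
- camera_model(name): a dict with "fx", "fy", "cx", "cy" (pixels), "D" ([k1, k2, p1, p2, k3] as OpenCV has them; the pictures are not rectified), "pose" (4x4, takes a point from camera to world coordinates). Camera axes: x right, y up, looking along -z (the intrinsics and any distortion apply to the point x, -y, -z); pixel columns grow to the right and rows downward; lengths in m; the calibration is good to about 2 mm. A picture is of the moment at which its call begins: read the wrist's pose just before it. camera_model takes no time and is no camera call; for the wrist camera it gives the pose at the moment of the call.
- env.sign_off(): hands the job in; it is judged then, once.
The state is a dict: "clock": time; "joints": joint angles; "dq": joint speeds; "joint_torque": joint torques, N m; "tool_pos": TCP position; "orientation": TCP orientation; "force": force on the tool from outside, world axes, zero at the start; "moment": the same for the moment, N m; "grip_width": opening from 0.0 (shut) to 1.0 (fully open); "gripper_force": force on a finger pad.
Only numpy, scipy, OpenCV 4.12 (cv2) and the standard library are available. Lean on these libraries where they do the work, as an engineer would, in place of code of your own. Each camera call takes 0.05 s, during which the arm holds its last target. There are 200 camera calls.

TASK

A large cylindrical cell was left half loaded in the test fixture: one end stands against the spring contact, the other is still propped up on the fixed contact block. Push the cell back against the spring and tip its raised end down, so that it lies flat in the bay held between both contacts; then take the keeper plate whose wide arch fits over this cell from the rack and slide it edgewise down into the guide slots across the fixture until it is fully home over the cell, and let go. Leave the other keeper in the rack and the tray and tools around the work where they are.

Things in the scene. Friction and masses are not known exactly. Their poses are not given: they have to be found in the camera images.
- cell_fixture: Fixture fixed to the bench: aluminium base 86 x 218 mm, top at z 16 mm, with a black open bay. Origin at bench height under the bay's middle; z up; y along the bay from the spring contact (-y) to the fixed contact (+y), x across. Bay floor z 24, side walls 36 apart with tops at z 44. Spring tower y -104 to -78, top z 62. All mm, in this frame.
- bay_centre (a point): Where the cell's centre lies once seated: fixture frame (0, 0, 40.5) mm; axes as the fixture. Beware: a tall satellite dispenser (solid, white, 0.47 m high) stands right of the fixture, over x 0.50 to 0.80, y -0.42 to -0.10 m in the robot's frame; swing the arm in past its front, drawn back, not over it.
- fixed_contact (a point): Centre of the fixed contact face, fixture frame (0, 62, 40.5) mm. Its black block spans y 62 to 76, 44 wide, flat top at z 42 with a square inner edge; a seated cell's end face shows 15 mm above it. Behind it a step at z 26 with two brass posts up to z 37 at y 86, x +-12; the base ends at y 105.
- keeper_home (a point): Where the keeper's origin lies once fully home: fixture frame (0, 0, 16) mm, axes as the fixture. On each side of the bay a white guide, y -13 to 13, |x| 18 to 36, top z 55, has an upright slot in the plane y = 0: 6.5 wide along y, open above and towards the cell, closed at |x| 32.5, mouth bevelled about 3 mm, floor z 16.
- spring_contact (a joint): Travel of the brass spring contact in m: 0 = fully out (tip at fixture y -54 mm), grows as it is pressed towards -y, hard stop 0.018; 0.008 with the cell seated. Push needed: 1.4 N at 0 plus 0.45 N per mm (5 N seated, 9.5 N at the stop). Head 18 mm across, centred at z 40.5 mm.
- cell: Loose cylinder, grey sleeve, flat metal ends, 33 mm diameter, 124 mm long, about 0.2 kg. Origin at its centre, y along its axis to the raised end. Starts tilted 9 degrees: foot on the bay floor by the spring, underside on the fixed block's inner edge. It cannot just be pressed down: it must first go 11 to 13 mm (up to 2 mm of it before it meets the spring) towards the spring to clear the block.
- cell_raised_end (a point): Centre of the cell's raised end face (cell frame y +62 mm). At the start the end overhangs the fixed block's inner edge by 10 to 13 mm and the face spans about z 43 to 77 mm.
- cell_spring_end (a point): Centre of the cell's end face at the spring (cell frame y -62 mm).
- keeper: Keeper to use, 90 g: flat steel plate 62 mm wide (x), 4 mm thick (y), an upside-down U: two legs 42 mm long, 40 mm apart (wide arch); black grip block 40 mm (x) x 12 mm (y), 52 to 80 mm above the leg bottoms. Origin midway between the leg bottoms, z up. Starts in either rack place, leg bottoms 9.5 mm above the bench. Home, its arch clears the seated cell by 1 mm.
- keeper_grip (a point): Point to grip the keeper, in its grip block, 68 mm above the leg bottoms; close the fingers across the 12 mm thickness (keeper y).
- small_keeper: The other keeper in the rack, for thinner cells: same outline and grip block, but its arch is only 22 mm wide. Stays in the rack.
- keeper_rack: Black slotted rack fixed to the bench, 170 mm (x) x 50 mm (y) x 26 mm high, origin under its middle (it stands on a mat, 3.5 mm above the bench). The two keepers stand in it end to end, in the plane of its x axis, at x +38 and -38 mm, 20 mm deep in slots 6.5 mm wide.
- tray_screws: Black open tray of screws, 72 x 109 x 22 mm, loose, beyond the fixture; leave it alone.
- torque_driver: Screwdriver with a thick blue handle, 186 mm long, loose; leave it alone.
- flat_pliers: Blue-handled pliers, 121 mm long, loose; leave them alone.

How it is judged:
On the way, in this order (a step that is already met when the one before it is completed fails the run):
1. the cell lies flat in the bay, both ends down, between the pressed spring contact and the fixed contact (z of cell_raised_end in the frame of cell_fixture between 0.037 and 0.0435 m and z of cell_spring_end in the frame of cell_fixture between 0.037 and 0.0435 m and y of cell_raised_end in the frame of cell_fixture between 0.058 and 0.065 m and angle between the y axis of cell and the y axis of cell_fixture, either way round below 0.05 rad and distance between cell and bay_centre below 0.006 m and value of joint spring_contact between 0.0055 and 0.0115 m), for 0.2 s.
2. the wide-arched keeper is fully down in the guide slots over the seated cell (all of step 1 and z of keeper in the frame of cell_fixture below 0.0195 m and horizontal distance between keeper and keeper_home below 0.005 m and angle between keeper's own z axis and vertical below 0.09 rad and angle between the x axis of keeper and the x axis of cell_fixture, either way round below 0.12 rad), for 0.2 s.
At the end, for the whole second after the job is handed in: Cell flat in the bay (ends within 3 mm of seated height, axis within 0.05 rad, centre within 6 mm), spring contact pressed 5.5 to 11.5 mm; wide-arched keeper upright in the guide slots, legs within 3.5 mm of the floor and 5 mm of place; both at rest; other keeper within 20 mm of its start (all of step 2 and linear speed of each of cell, keeper below 0.02 m/s and distance of small_keeper from where it was at the start of the episode below 0.02 m); the robot touches nothing.
It fails at once if the screw tray, torque driver or pliers were moved more than 30 mm, or the small keeper was taken out of its place (more than 20 mm) (distance of any of tray_screws, torque_driver, flat_pliers from where it was at the start of the episode above 0.03 m or distance of small_keeper from where it was at the start of the episode above 0.02 m).
It also fails if it takes over 58 s, if anything falls off the work surface, if the arm or the gripper's body presses on something with over 40 N, if the wrist force passes 120 N, or if a joint passes its speed limit or range.

## Working session

There is one attempt and no reset: what is moved stays moved. The work goes in short steps, Python scripts to look and compute and a tool call to move; the robot and the scene stay as the last step left them, time stands still between calls to the robot, and variables do not carry over. Pictures are saved under pics/ and viewed, at most 10 in all, crops included, and the job is handed in when it is done.

Besides the shell and the picture viewer there is one more tool, called after "Emit:" as name([rows], argument=value, ...), one row to a line, values as JSON. servo_tool: Moves the arm, as the interface text tells. Its arguments: {"type":"object","properties":{"moves":{"type":"array","items":{"type":"object","properties":{"tx":{"type":"number"},"ty":{"type":"number"},"tz":{"type":"number"},"rx":{"type":"number"},"ry":{"type":"number"},"rz":{"type":"number"}}}},"grip":{"type":"number"}},"required":["moves"]}

```bash
ls && mkdir -p pics && python3 - <<'E'
from rig import env, read_camera, camera_model
import cv2, numpy as np
s=env.observe(); print(s, env.grip_depth)
for n in ("scene","top"):
    p,d=read_camera(n); m=camera_model(n); print(n,m)
    cv2.imwrite(f"pics/{n}0.png",p); np.savez(f"pics/{n}0.npz",p=p,d=d,**{k:np.array(v) for k,v in m.items()})
E
```

```text
pics
{'clock': 0.0, 'joints': array([-1.10337204e+00,  3.53626898e-01,  1.63410075e+00, -9.10512963e-06,
        1.15518321e+00, -2.42315915e-03]), 'dq': array([-4.61635303e-04, -5.41408921e-04,  9.14008484e-04,  5.77067352e-05,
       -1.16328458e-04,  7.38168913e-04]), 'joint_torque': array([ 1.19744687e-03, -5.93827415e+01, -3.34213042e+01,  6.99789939e-02,
        2.35534273e-02, -1.54808990e-04]), 'tool_pos': array([ 0.28274103, -0.55686061,  0.21389124]), 'orientation': array([-3.05405268e+00, -7.30972242e-01,  4.89627327e-04]), 'force': array([-0.7697621 , -0.03596857, -0.06364017]), 'moment': array([0.02832283, 0.01364034, 0.0780293 ]), 'gripper_force': 0.0, 'grip_width': 1.0016047152565688} 0.0187
scene {'fx': 623.5946806378533, 'fy': 623.5946806378533, 'cx': 323.48320863576646, 'cy': 236.69231610110086, 'D': array([-0.03077113,  0.        ,  0.        ,  0.        ,  0.        ]), 'pose': array([[-0.82480863,  0.30934184, -0.47328465, -0.30054414],
       [-0.5653748 , -0.46083169,  0.68409464,  1.24245796],
       [-0.00648547,  0.83183038,  0.55499204,  1.0792141 ],
       [ 0.        ,  0.        ,  0.        ,  1.        ]])}
top {'fx': 484.1907812838718, 'fy': 484.1907812838718, 'cx': 325.9480213610188, 'cy': 239.20949187498937, 'D': array([0.002363, 0.      , 0.      , 0.      , 0.      ]), 'pose': array([[ 0.00754683,  0.98183755, -0.1895734 ,  0.30773692],
       [-0.99965357,  0.01218796,  0.02332808,  0.04647801],
       [ 0.0252149 ,  0.18933167,  0.98158939,  1.33865599],
       [ 0.        ,  0.        ,  0.        ,  1.        ]])}
```

View pics/top0.png

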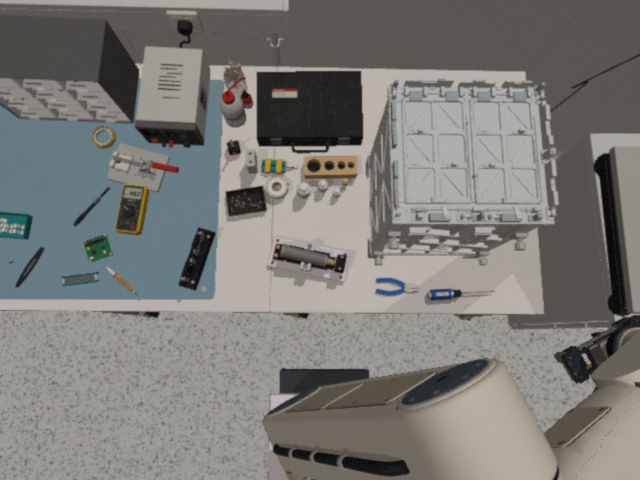

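View pics/scene0.png

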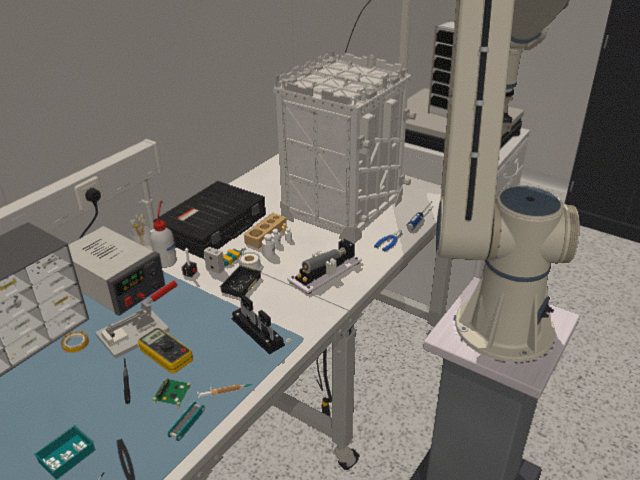

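```bash
cat > h.py <<'E'
import numpy as np, cv2
from scipy.spatial.transform import Rotation as R
def cloud(d,m):
    K=np.array([[m["fx"],0,m["cx"]],[0,m["fy"],m["cy"]],[0,0,1.]])
    v,u=np.mgrid[0:480,0:640]
    n=cv2.undistortPoints(np.stack([u,v],-1).reshape(-1,1,2).astype(float),K,np.array(m["D"]).astype(float)).reshape(480,640,2)
    P=np.stack([n[...,0]*d,-n[...,1]*d,-d],-1)
    T=np.array(m["pose"]); return P@T[:3,:3].T+T[:3,3]
def ray(uv,z,m):
    K=np.array([[m["fx"],0,m["cx"]],[0,m["fy"],m["cy"]],[0,0,1.]])
    n=cv2.undistortPoints(np.array(uv,float).reshape(-1,1,2),K,np.array(m["D"]).astype(float)).reshape(-1,2)
    T=np.array(m["pose"]); r=np.c_[n[:,0],-n[:,1],-np.ones(len(n))]@T[:3,:3].T
    return T[:3,3]+r*((z-T[2,3])/r[:,2])[:,None]
def proj(P,m):
    T=np.array(m["pose"]); c=(np.atleast_2d(P)-T[:3,3])@T[:3,:3]
    K=np.array([[m["fx"],0,m["cx"]],[0,m["fy"],m["cy"]],[0,0,1.]])
    return cv2.projectPoints(c*[1,-1,-1],np.zeros(3),np.zeros(3),K,np.array(m["D"]).astype(float))[0].reshape(-1,2)
def load(f): 
    z=np.load(f); return z["p"],z["d"],{k:z[k] for k in ("fx","fy","cx","cy","D","pose")}
E
python3 - <<'E'
from h import *
p,d,m=load("pics/top0.npz"); W=cloud(d,m)
print("bench z",W[275,240],W[230,370], d[0:3,0:3])
a=cv2.resize(p[220:300,250:370],None,fx=6.6,fy=6.6)[:300] if 0 else cv2.resize(p[225:295,255:362],(400,262),interpolation=cv2.INTER_CUBIC)
b=cv2.resize(p[220:295,160:235],(400,400),interpolation=cv2.INTER_CUBIC)
ps,ds,ms=load("pics/scene0.npz")
c=cv2.resize(ps[230:300,280:370],(400,311),interpolation=cv2.INTER_CUBIC)
e=cv2.resize(ps[290:360,225:305],(350,306),interpolation=cv2.INTER_CUBIC)
o=np.zeros((600,800,3),np.uint8); o[:262,:400]=a; o[:306,400:750]=e; o[270:581,:400]=c; o[310:600,400:690]=cv2.resize(b,(290,290)); cv2.imwrite("pics/c1.png",o)
for n,(q,M) in {"fix":(W[225:295,255:362],0),"rack":(W[220:295,170:225],0)}.items():
    z=q[...,2]; print(n,np.histogram(z,bins=np.arange(-.01,.1,.005)))
    for lo,hi in ((.008,.1),(.011,.022),(.03,.1)):
        s=q[(z>lo)&(z<hi)][:,:2].astype(np.float32); print(lo,len(s),cv2.minAreaRect(s*1000))
E
```

```text
bench z [ 4.62592222e-01  2.51590501e-01 -2.53535147e-04] [ 0.58454523 -0.10461329  0.04600094] [[1.1721274 1.1712016 1.1693748]
 [1.1677879 1.1698204 1.16778  ]
 [1.1689223 1.1664988 1.1680423]]
fix (array([ 238, 2511, 2153,  169,  538,  530,  155,   69,   41,   54,  111,
         94,  158,  181,  235,  129,   75,   12,    0,    0,    0]), array([-0.01 , -0.005,  0.   ,  0.005,  0.01 ,  0.015,  0.02 ,  0.025,
        0.03 ,  0.035,  0.04 ,  0.045,  0.05 ,  0.055,  0.06 ,  0.065,
        0.07 ,  0.075,  0.08 ,  0.085,  0.09 ,  0.095]))
0.008 2432 ((498.80828857421875, 66.84860229492188), (159.45223999023438, 270.56640625), 4.5058064460754395)
0.011 1084 ((508.33184814453125, 63.7757682800293), (217.3632049560547, 86.10169219970703), 78.69886779785156)
0.03 1090 ((508.44122314453125, 61.72583770751953), (195.3343963623047, 73.97644805908203), 87.83928680419922)
rack (array([  41,  788, 1750,  430,   75,   41,  118,  386,  179,   19,   15,
         15,   11,   14,   23,   20,   14,   19,   27,  106,   23]), array([-0.01 , -0.005,  0.   ,  0.005,  0.01 ,  0.015,  0.02 ,  0.025,
        0.03 ,  0.035,  0.04 ,  0.045,  0.05 ,  0.055,  0.06 ,  0.065,
        0.07 ,  0.075,  0.08 ,  0.085,  0.09 ,  0.095]))
0.008 1173 ((514.203369140625, 381.46905517578125), (205.9429473876953, 126.67436218261719), 4.184249401092529)
0.011 127 ((515.244384765625, 347.68408203125), (57.55384826660156, 200.78895568847656), 68.20417785644531)
0.03 485 ((505.77911376953125, 369.8179626464844), (43.17377471923828, 163.70907592773438), 74.6593017578125)
```

View pics/c1.png

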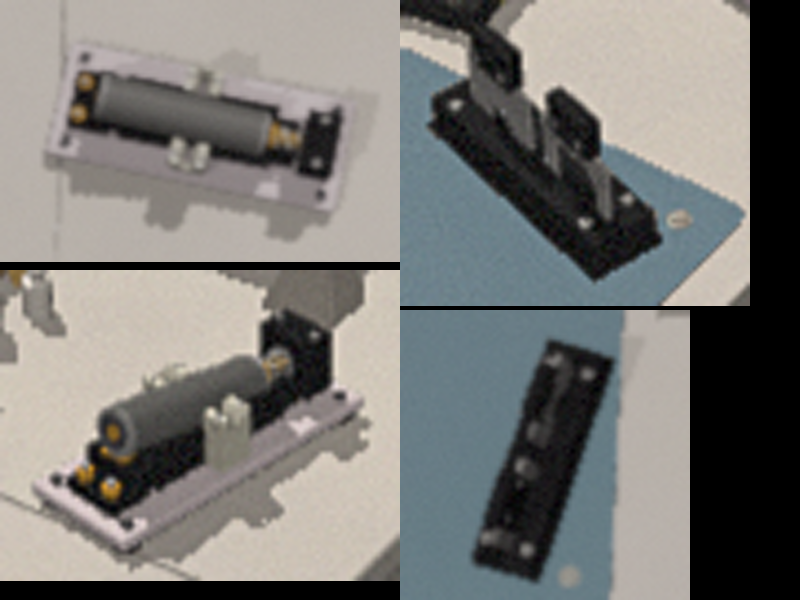

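```bash
cat >> h.py <<'E'
def Rt(ty_deg,pitch=0):
    "tool down, tool y at world angle ty_deg; then pitch deg about tool y"
    a=np.radians(ty_deg); y=np.array([np.cos(a),np.sin(a),0]); z=np.array([0,0,-1.]); x=np.cross(y,z)
    return R.from_matrix(np.c_[x,y,z])*R.from_rotvec([0,np.radians(pitch),0])
def plan(p,r,wps):
    for q,t in wps:
        q=np.array(q,float); d=r.inv().apply(q-p)*100; w=(r.inv()*t).as_rotvec(degrees=True)/8
        print("t %.2f %.2f %.2f  r %.2f %.2f %.2f  rows %.1f"%(*d,*w,max(np.linalg.norm(d)/5,np.linalg.norm(w)*8/8.59))); p,r=q,t
def here(s): return np.array(s["tool_pos"]),R.from_rotvec(s["orientation"])
FX=np.array([.5083,.0638]); FY=78.7  # fixture origin, y-axis angle
def fx(P):
    P=np.array(P,float); a=np.radians(FY); ey=np.array([np.cos(a),np.sin(a)]); ex=np.array([ey[1],-ey[0]])
    return np.r_[FX+P[0]*ex+P[1]*ey,P[2]]
E
python3 - <<'E'
from h import *; from rig import env,camera_model
s=env.observe(); p,r=here(s); print(r.as_matrix())
C=np.array(camera_model("wrist")["pose"]); print("cam in tool",r.inv().apply(C[:3,3]-p), (r.inv().as_matrix()@C[:3,:3]).round(3))
plan(p,r,[((.33,-.32,.24),Rt(-35)),((.34,-.08,.25),Rt(-11.3)),((*fx((0,30,0))[:2],.25),Rt(-11.3))])
E
```

```text
[[ 8.91652314e-01  4.52720460e-01 -5.78957493e-04]
 [ 4.52720829e-01 -8.91651657e-01  1.08297151e-03]
 [-2.59450497e-05 -1.22774017e-03 -9.99999246e-01]]
cam in tool [ 0.07417569 -0.00116089 -0.16932854] [[-0.     0.965  0.261]
 [ 1.     0.    -0.   ]
 [-0.     0.261 -0.965]]
t 14.94 -18.99 -2.58  r -0.01 -0.00 -3.51  rows 4.9
t 20.23 -12.95 -1.00  r 0.00 0.00 -2.96  rows 4.8
t 3017.40 13.69 0.00  r 0.00 0.00 0.00  rows 603.5
```

```bash
sed -i 's/P=np.array(P,float); a=/P=np.array(P,float)\/1000; a=/' h.py && python3 - <<'E'
from h import *
plan(np.array((.34,-.08,.25)),Rt(-11.3),[((*fx((0,10,0))[:2],.2),Rt(-11.3))])
E
```

```text
t 18.40 13.69 5.00  r 0.00 0.00 0.00  rows 4.7
```

Emit:
servo_tool([
  {"tx": 14.9,"ty": -19,"tz": -2.6,"rz": -3.5},
  {"tx": 14.9,"ty": -19,"tz": -2.6,"rz": -3.5},
  {"tx": 14.9,"ty": -19,"tz": -2.6,"rz": -3.5},
  {"tx": 14.9,"ty": -19,"tz": -2.6,"rz": -3.5},
  {"tx": 14.9,"ty": -19,"tz": -2.6,"rz": -3.5},
], grip=0.65)

```text
schema error: expected keys tx, ty, tz, rx, ry, rz
```

Emit:
servo_tool([
  {"tx": 20.2,"ty": -13,"tz": -1,"rz": -3},
  {"tx": 20.2,"ty": -13,"tz": -1,"rz": -3},
  {"tx": 20.2,"ty": -13,"tz": -1,"rz": -3},
  {"tx": 20.2,"ty": -13,"tz": -1,"rz": -3},
  {"tx": 20.2,"ty": -13,"tz": -1,"rz": -3},
])

```text
schema error: expected keys tx, ty, tz, rx, ry, rz
```

Emit:
servo_tool([
  {"tx": 14.9,"ty": -19,"tz": -2.6,"rx": 0,"ry": 0,"rz": -3.5},
  {"tx": 14.9,"ty": -19,"tz": -2.6,"rx": 0,"ry": 0,"rz": -3.5},
  {"tx": 14.9,"ty": -19,"tz": -2.6,"rx": 0,"ry": 0,"rz": -3.5},
  {"tx": 14.9,"ty": -19,"tz": -2.6,"rx": 0,"ry": 0,"rz": -3.5},
  {"tx": 14.9,"ty": -19,"tz": -2.6,"rx": 0,"ry": 0,"rz": -3.5},
], grip=0.65)

```text
clock: 0.6
tool_pos: [0.3295, -0.318, 0.2405]
orientation: [-2.786, -1.45, -0.0]
force: [0.6, -0.1, -0.2]
grip_width: 0.645
gripper_force: 0.0
```

Emit:
servo_tool([
  {"tx": 20.2,"ty": -13,"tz": -1,"rx": 0,"ry": 0,"rz": -3},
  {"tx": 20.2,"ty": -13,"tz": -1,"rx": 0,"ry": 0,"rz": -3},
  {"tx": 20.2,"ty": -13,"tz": -1,"rx": 0,"ry": 0,"rz": -3},
  {"tx": 20.2,"ty": -13,"tz": -1,"rx": 0,"ry": 0,"rz": -3},
  {"tx": 20.2,"ty": -13,"tz": -1,"rx": 0,"ry": 0,"rz": -3},
])

```text
clock: 1.1
tool_pos: [0.3388, -0.0782, 0.2506]
orientation: [-2.425, -1.997, -0.001]
force: [1.2, 0.3, 1.0]
grip_width: 0.651
gripper_force: 0.0
```

Emit:
servo_tool([
  {"tx": 18.4,"ty": 13.7,"tz": 5,"rx": 0,"ry": 0,"rz": 0},
  {"tx": 18.4,"ty": 13.7,"tz": 5,"rx": 0,"ry": 0,"rz": 0},
  {"tx": 18.4,"ty": 13.7,"tz": 5,"rx": 0,"ry": 0,"rz": 0},
  {"tx": 18.4,"ty": 13.7,"tz": 5,"rx": 0,"ry": 0,"rz": 0},
  {"tx": 18.4,"ty": 13.7,"tz": 5,"rx": 0,"ry": 0,"rz": 0},
])

```text
clock: 1.6
tool_pos: [0.5108, 0.0762, 0.1995]
orientation: [-2.424, -1.998, 0.0]
force: [0.8, 0.1, 0.5]
grip_width: 0.652
gripper_force: 0.0
```

```bash
cat > snap.py <<'E'
import sys; from h import *; from rig import env,read_camera,camera_model
m=camera_model("wrist"); p,d=read_camera("wrist"); n=sys.argv[1]
cv2.imwrite(f"pics/{n}.png",p); np.savez(f"pics/{n}.npz",p=p,d=d,**{k:np.array(v) for k,v in m.items()})
s=env.observe(); print(s["tool_pos"],s["clock"])
E
python3 snap.py w1
```

```text
[0.51360149 0.07827907 0.19878893] 1.65
```

View pics/w1.png

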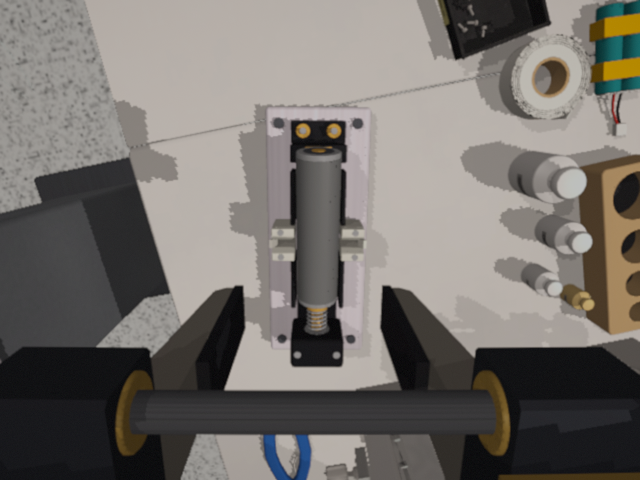

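```bash
python3 - <<'E'
from h import *
p,d,m=load("pics/w1.npz")
g=cv2.cvtColor(p,cv2.COLOR_BGR2GRAY); h=cv2.cvtColor(p,cv2.COLOR_BGR2HSV)
# brass posts
mk=((h[...,0]>8)&(h[...,0]<28)&(h[...,1]>140)&(h[...,2]>120)).astype(np.uint8); mk[:115]=0; mk[142:]=0; mk[:,:285]=0; mk[:,350:]=0
n,l,st,c=cv2.connectedComponentsWithStats(mk); P=[]
for i in range(1,n):
    if st[i,4]>40: P.append(c[i]); print("post",c[i],st[i,4],ray(c[i],.037,m))
P=ray(P,.037,m)
# screws (dark blobs in light base)
S=[]
for (u,v) in ((278,122),(357,122),(281,339),(353,338)):
    w=g[v-8:v+9,u-8:u+9]; k=(w<95).astype(np.uint8); mm=cv2.moments(k,True); q=(u-8+mm["m10"]/mm["m00"],v-8+mm["m01"]/mm["m00"]); S.append(q)
S=ray(S,.017,m); print("screws",S,S.mean(0)); a=(S[0]+S[1]-S[2]-S[3]); print("ang",np.degrees(np.arctan2(a[1],a[0])),np.linalg.norm(a)/2,np.linalg.norm(S[0]-S[1]),np.linalg.norm(S[2]-S[3]))
print("post mid",P.mean(0),"sep",np.linalg.norm(P[0]-P[1]))
# guides profile along v
for u in (283,290,345,352): print(u,g[214:266,u])
for r in (150,160,290,300): print("row",r,g[r,285:352])
W=cloud(d,m); print("z cell top", [(v,W[v,318].round(4)) for v in (160,180,200,240,280,295)], W[350,317],W[200,275],W[180,230])
E
```

```text
post [302.84615385 130.19230769] 104 [[0.51827252 0.15307951 0.037     ]]
post [333.85714286 130.46938776] 98 [[0.54151221 0.14834885 0.037     ]]
screws [[ 0.49965618  0.16276969  0.017     ]
 [ 0.56207376  0.15037811  0.017     ]
 [ 0.46207577 -0.0248373   0.017     ]
 [ 0.52429038 -0.03738101  0.017     ]] [0.51202402 0.06273237 0.017     ]
ang 78.64742783338775 0.19142845782909937 0.0636357309617882 0.06346655351773389
post mid [0.52989236 0.15071418 0.037     ] sep 0.023716291706358465
283 [140 140 140 139 129 104  94  94  94  94  94  95 100 108 129 167 175 165
 161 165 172 176 167 143 124 104  88  85  87  92  94  95 106 126 135 137
 136 136 146 165 174 165 157 153 161 169 166 145 136 137 137 137]
290 [ 77  84  85  85  78  63  56  55  56  57  67  85  99 109 131 170 185 185
 184 184 183 181 172 152 127 103  88  85  88  94  94  96 107 127 135 137
 137 137 148 170 182 184 184 183 184 182 167 122 100 101 101 101]
345 [119 119 111  89  77  66  60  59  59  57  61  76  97 109 116 150 179 184
 183 183 182 180 174 158 132 111  90  84  84  86  86  90 102 121 134 137
 136 136 143 159 175 1
[... 1055 characters left out ...]
22  24  55 118 162 168 167 168 169 170 169 169]
row 300 [136 134 135 137 135 120  67  24  26  32  48  69  65  53  67  72  70  69
  71  74  76  80  82  86  88  89  91  94  94  95  98  98  99  99 101 103
 103 103 102 104 103 102 101  99  99  97  95  95  99 102  98 107 118  69
  18  25  30  63 121 161 167 167 168 169 169 168 168]
z cell top [(160, array([0.5254, 0.1313, 0.0764])), (180, array([0.5228, 0.1175, 0.0725])), (200, array([0.5201, 0.1033, 0.0705])), (240, array([0.5144, 0.0729, 0.0651])), (280, array([0.5081, 0.04  , 0.0602])), (295, array([0.5056, 0.0266, 0.0575]))] [ 0.49605834 -0.01883851  0.06153368] [0.48331929 0.10163886 0.01496138] [4.46649316e-01 1.24417292e-01 1.32144147e-04]
```

```bash
sed -i 's/^FX=.*/FX=np.array([.5129,.0665]); FY=78.65/' h.py && python3 - <<'E'
from h import *; from rig import env
p,d,m=load("pics/w1.npz")
a=np.radians(FY); ey=np.array([np.cos(a),np.sin(a)]); ex=np.array([ey[1],-ey[0]])
def tofx(P): q=P[:,:2]-FX; return np.c_[q@ex,q@ey,P[:,2]]*1000
print("cell axis x",tofx(ray([(318.5,160)],.060,m)),tofx(ray([(316.8,290)],.043,m)),"guide slot",tofx(ray([(287,240.5),(348,241)],.055,m)), "tower", tofx(ray([(317,335)],.062,m)))
p,r=here(env.observe())
plan(p,r,[(fx((0,47,110)),Rt(FY-90)),(fx((0,47,53)),Rt(FY-90))])
E
```

```text
cell axis x [[6.28054052e-02 6.50055285e+01 6.00000000e+01]] [[ -0.07551018 -41.90289195  43.        ]] guide slot [[-23.63643512   3.41808261  55.        ]
 [ 23.54882556   3.28837047  55.        ]] tower [[  0.15656106 -73.26209536  62.        ]]
t 3.51 0.18 8.89  r 0.01 -0.01 0.04  rows 1.9
t 0.00 0.00 5.70  r 0.00 0.00 0.00  rows 1.1
```

Emit:
servo_tool([
  {"tx": 3.5,"ty": 0.2,"tz": 8,"rx": 0,"ry": 0,"rz": 0},
  {"tx": 3.5,"ty": 0.2,"tz": 8,"rx": 0,"ry": 0,"rz": 0},
  {"tx": 3.5,"ty": 0.2,"tz": 11,"rx": 0,"ry": 0,"rz": 0},
  {"tx": 3.5,"ty": 0.2,"tz": 14.6,"rx": 0,"ry": 0,"rz": 0},
  {"tx": 3.5,"ty": 0.2,"tz": 14.6,"rx": 0,"ry": 0,"rz": 0},
])

```text
clock: 2.15
tool_pos: [0.5143, 0.107, 0.0507]
orientation: [-2.422, -1.994, 0.011]
force: [0.5, -0.1, -0.0]
grip_width: 0.652
gripper_force: 0.0
```

Emit:
servo_tool([
  {"tx": 0,"ty": 0,"tz": 0,"rx": 0,"ry": 0,"rz": 0},
  {"tx": 0,"ty": 0,"tz": 0,"rx": 0,"ry": 0,"rz": 0},
  {"tx": 0,"ty": 0,"tz": 0,"rx": 0,"ry": 0,"rz": 0},
  {"tx": 0,"ty": 0,"tz": 0,"rx": 0,"ry": 0,"rz": 0},
  {"tx": 0,"ty": 0,"tz": 0,"rx": 0,"ry": 0,"rz": 0},
], grip=0.3)

```text
clock: 2.65
tool_pos: [0.5193, 0.1079, 0.0561]
orientation: [2.425, 1.995, 0.004]
force: [0.5, 0.3, 8.5]
grip_width: 0.342
gripper_force: 30.0
```

```bash
python3 snap.py w2; python3 -c "
from h import *; from rig import env
p,r=here(env.observe()); print(p, env.observe()['force'],env.observe()['gripper_force']); plan(p,r,[(fx((0,47,53)),Rt(FY-90)),(fx((0,33,53)),Rt(FY-90)),(fx((0,32,46)),Rt(FY-90,5))])"
```

```text
[0.51932367 0.10795857 0.05604693] 2.7
[0.51932367 0.10795857 0.05604693] [-0.40469865 -1.48085586  8.66670972] 30.01252770423889
t 0.51 0.19 0.31  r 0.02 -0.01 0.03  rows 0.1
t -1.40 -0.00 0.00  r 0.00 0.00 0.00  rows 0.3
t -0.10 0.00 0.70  r 0.00 0.62 0.00  rows 0.6
```

View pics/w2.png

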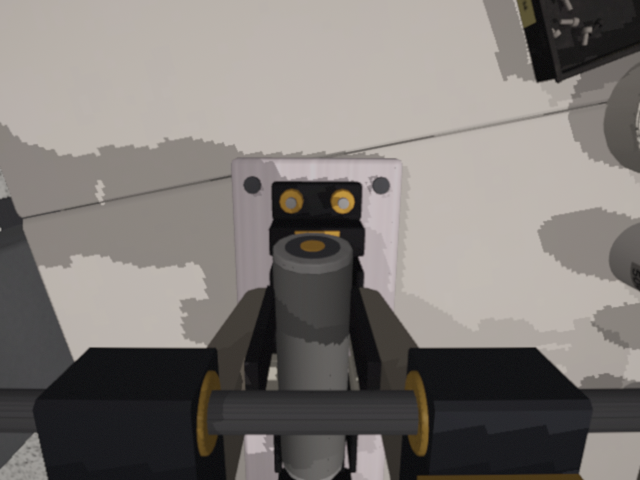

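Emit:
servo_tool([
  {"tx": -0.4,"ty": 0,"tz": 0,"rx": 0,"ry": 0,"rz": 0},
  {"tx": -0.8,"ty": 0,"tz": 0,"rx": 0,"ry": 0,"rz": 0},
  {"tx": -1.2,"ty": 0,"tz": 0,"rx": 0,"ry": 0,"rz": 0},
  {"tx": -1.6,"ty": 0,"tz": 0,"rx": 0,"ry": 0,"rz": 0},
  {"tx": -1.6,"ty": 0,"tz": 0,"rx": 0,"ry": 0,"rz": 0},
])

```text
clock: 3.2
tool_pos: [0.516, 0.0925, 0.0551]
orientation: [2.426, 1.996, 0.004]
force: [3.0, 5.8, 0.3]
grip_width: 0.342
gripper_force: 30.0
```

```bash
python3 snap.py w3; python3 -c "
from h import *; from rig import env
s=env.observe(); print(s['force'],s['gripper_force'],s['grip_width'])
a,_,_=load('pics/w2.npz'); b,_,_=load('pics/w3.npz')
cv2.imwrite('pics/c3.png',np.hstack([cv2.resize(a[150:480,200:440],(400,550)),cv2.resize(b[150:480,200:440],(400,550))]))"
```

```text
[0.51594815 0.09251543 0.05506821] 3.25
[ 2.73320113  4.62332316 -0.55930257] 29.987700283527374 0.34409741822129475
```

View pics/c3.png

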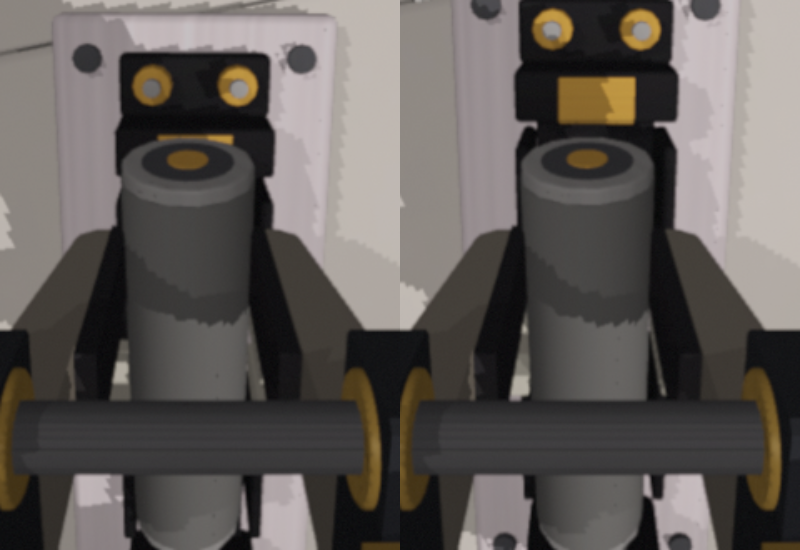

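Emit:
servo_tool([
  {"tx": 0,"ty": 0,"tz": 0.2,"rx": 0,"ry": -0.15,"rz": 0},
  {"tx": 0,"ty": 0,"tz": 0.4,"rx": 0,"ry": -0.3,"rz": 0},
  {"tx": 0,"ty": 0,"tz": 0.6,"rx": 0,"ry": -0.45,"rz": 0},
  {"tx": 0,"ty": 0,"tz": 0.9,"rx": 0,"ry": -0.6,"rz": 0},
  {"tx": 0,"ty": 0,"tz": 0.9,"rx": 0,"ry": -0.6,"rz": 0},
])

```text
clock: 3.75
tool_pos: [0.5168, 0.0937, 0.046]
orientation: [2.382, 1.961, -0.094]
force: [4.2, 8.5, -0.3]
grip_width: 0.343
gripper_force: 30.0
```

```bash
python3 snap.py w4; python3 -c "
from h import *; from rig import env
s=env.observe(); print(s['force'],s['gripper_force'],s['grip_width'])
p,d,m=load('pics/w4.npz'); W=cloud(d,m)
a=np.radians(FY); ey=np.array([np.cos(a),np.sin(a)]); ex=np.array([ey[1],-ey[0]])
q=W[...,:2]-FX; X=(q@ex)*1000; Y=(q@ey)*1000; Z=W[...,2]*1000
k=(abs(X)<4)&(Y>-60)&(Y<80)
for y in range(-20,80,4):
    j=k&(abs(Y-y)<1.5)
    if j.sum()>3: print(y,j.sum(),np.median(Z[j]).round(1))
"
```

```text
[0.51677901 0.09367497 0.04601344] 3.8
[ 3.96859813  8.50014343 -0.35499842] 29.998808205127716 0.34170013540642863
-4 64 58.8
0 104 59.2
4 104 59.5
8 110 59.8
12 104 59.9
16 116 60.0
20 118 60.2
24 123 60.5
28 128 60.6
32 118 60.8
36 131 61.1
40 137 61.3
44 137 61.5
48 155 61.9
52 161 61.7
56 388 59.3
60 661 148.9
64 1016 146.1
68 134 41.7
72 134 41.8
76 286 33.3
```

Emit:
servo_tool([
  {"tx": 0,"ty": 0,"tz": 0,"rx": 0,"ry": 0,"rz": 0},
  {"tx": 0,"ty": 0,"tz": 0,"rx": 0,"ry": 0,"rz": 0},
  {"tx": 0,"ty": 0,"tz": 0,"rx": 0,"ry": 0,"rz": 0},
  {"tx": 0,"ty": 0,"tz": -2.5,"rx": 0,"ry": 0.6,"rz": 0},
  {"tx": 0,"ty": 0,"tz": -2.5,"rx": 0,"ry": 0.6,"rz": 0},
], grip=0.65)

```text
clock: 4.3
tool_pos: [0.5162, 0.0935, 0.0723]
orientation: [2.427, 1.995, 0.006]
force: [0.0, 0.9, -0.3]
grip_width: 0.653
gripper_force: 0.0
```

```bash
cat > prof.py <<'E'
import sys; from h import *; from rig import env
s=env.observe(); print(s['tool_pos'],s['force'],s['grip_width'])
p,d,m=load(f'pics/{sys.argv[1]}.npz'); W=cloud(d,m)
a=np.radians(FY); ey=np.array([np.cos(a),np.sin(a)]); ex=np.array([ey[1],-ey[0]])
q=W[...,:2]-FX; X=(q@ex)*1000; Y=(q@ey)*1000; Z=W[...,2]*1000
k=(abs(X)<3)
for y in range(-80,72,6):
    j=k&(abs(Y-y)<1.5)
    if j.sum()>3: print(y,j.sum(),np.median(Z[j]).round(1),end="; ")
p0,r=here(s); print(); print("fix coords tcp",(p0[:2]-FX)@ex,(p0[:2]-FX)@ey)
E
python3 snap.py w5; python3 prof.py w5
```

```text
[0.51580671 0.09326341 0.07140787] 4.35
[0.51580671 0.09326341 0.07140787] [-0.38437244  0.74892628 -0.45682306] 0.6530208040971522
-80 27 53.8; -74 47 47.4; -62 28 55.6; -56 56 56.3; -50 20 56.6; -20 63 56.7; -14 61 56.7; -8 64 56.9; -2 62 57.0; 4 66 57.3; 10 74 57.1; 16 73 57.1; 22 75 57.3; 28 78 57.4; 34 80 57.6; 40 79 57.5; 46 84 57.6; 52 665 177.2; 58 93 57.6; 64 72 41.7; 70 78 41.8; 
fix coords tcp -0.0024172225031506627 0.026812055107210703
```

```bash
python3 - <<'E'
from h import *
p,d,m=load("pics/scene0.npz")
c=p[290:352,228:300].astype(float); c=np.clip(255*(c/255)**0.5,0,255).astype(np.uint8)
cv2.imwrite("pics/c4.png",cv2.resize(c,(696,600),interpolation=cv2.INTER_LANCZOS4))
W=cloud(d,m); p,d,m2=load("pics/top0.npz"); W2=cloud(d,m2)
q=W2[220:295,170:225]; z=q[...,2]; h=cv2.cvtColor(p,cv2.COLOR_BGR2HSV)[220:295,170:225]
s=q[(z>.022)&(z<.037)&(h[...,2]<70)][:,:2].astype(np.float32); print(len(s),cv2.minAreaRect(s*1000))
for nm,Q in (("top",W2),("scene",W)):
    k=(Q[...,2]>.07)&(Q[...,2]<.1)&(abs(Q[...,0]-.51)<.1)&(abs(Q[...,1]-.37)<.1)
    n,l,st,c=cv2.connectedComponentsWithStats(k.astype(np.uint8))
    for i in range(1,n):
        if st[i,4]>15:
            t=Q[l==i]; print(nm,st[i,4],t.mean(0),cv2.minAreaRect(t[:,:2].astype(np.float32)*1000))
E
```

```text
593 ((505.47320556640625, 369.997802734375), (42.748722076416016, 165.0198516845703), 74.07632446289062)
top 91 [0.54111229 0.35982492 0.08537762] ((541.9920043945312, 360.5629577636719), (12.924033164978027, 39.1589469909668), 73.67020416259766)
top 98 [0.46869863 0.37974022 0.08535753] ((469.1346130371094, 381.15087890625), (13.984528541564941, 39.65106964111328), 72.28097534179688)
scene 110 [0.5425455  0.36343574 0.08401813] ((543.8301391601562, 360.7745056152344), (15.95538330078125, 47.63587188720703), 73.25579071044922)
scene 124 [0.46976131 0.38331663 0.08368591] ((474.2380065917969, 381.1016845703125), (16.01165008544922, 44.83201599121094), 76.32506561279297)
```

View pics/c4.png

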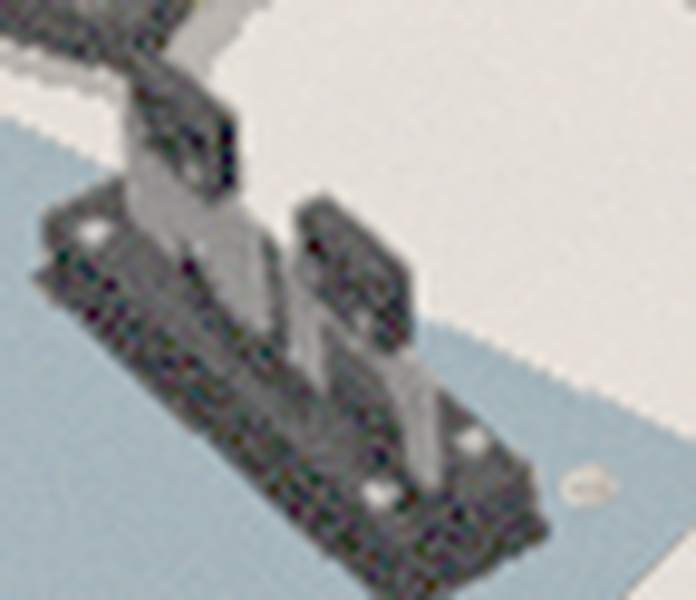

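```bash
python3 - <<'E'
from h import *; from rig import env
p,r=here(env.observe())
plan(p,r,[((.513,.15,.20),Rt(30)),((.469,.38,.20),Rt(70))])
plan(np.array((.469,.38,.2)),Rt(70),[((.469,.38,.17),Rt(74.5))])
E
```

```text
t 5.51 -1.36 -12.86  r 0.01 0.00 -5.15  rows 4.8
t 22.12 7.69 0.00  r 0.00 0.00 -5.00  rows 4.7
t 0.00 0.00 3.00  r 0.00 0.00 -0.56  rows 0.6
```

Emit:
servo_tool([
  {"tx": 0,"ty": 0,"tz": -5,"rx": 0,"ry": 0,"rz": -1},
  {"tx": 2,"ty": 0,"tz": -9,"rx": 0,"ry": 0,"rz": -2},
  {"tx": 5.5,"ty": -1.4,"tz": -12.9,"rx": 0,"ry": 0,"rz": -5.15},
  {"tx": 5.5,"ty": -1.4,"tz": -12.9,"rx": 0,"ry": 0,"rz": -5.15},
  {"tx": 5.5,"ty": -1.4,"tz": -12.9,"rx": 0,"ry": 0,"rz": -5.15},
], grip=0.45)

```text
clock: 4.85
tool_pos: [0.5126, 0.1518, 0.2005]
orientation: [1.557, 2.726, -0.0]
force: [-0.3, 0.1, -0.0]
grip_width: 0.449
gripper_force: 0.0
```

Emit:
servo_tool([
  {"tx": 22.1,"ty": 7.7,"tz": 0,"rx": 0,"ry": 0,"rz": -5.5},
  {"tx": 22.1,"ty": 7.7,"tz": 0,"rx": 0,"ry": 0,"rz": -5.5},
  {"tx": 22.1,"ty": 7.7,"tz": 0,"rx": 0,"ry": 0,"rz": -5.5},
  {"tx": 22.1,"ty": 7.7,"tz": 0,"rx": 0,"ry": 0,"rz": -5.5},
  {"tx": 22.1,"ty": 7.7,"tz": 0,"rx": 0,"ry": 0,"rz": -5.5},
])

```text
clock: 5.35
tool_pos: [0.4668, 0.3831, 0.1985]
orientation: [0.452, 3.109, -0.003]
force: [1.5, -0.8, -0.5]
grip_width: 0.452
gripper_force: 0.0
```

Emit:
servo_tool([
  {"tx": 0,"ty": 0,"tz": 0,"rx": 0,"ry": 0,"rz": 0},
  {"tx": 0,"ty": 0,"tz": 0,"rx": 0,"ry": 0,"rz": 0},
])

```text
clock: 5.55
tool_pos: [0.4672, 0.3805, 0.1983]
orientation: [-0.463, -3.107, 0.004]
force: [-0.6, 0.4, 0.3]
grip_width: 0.448
gripper_force: 0.0
```

```bash
python3 snap.py w6; python3 - <<'E'
from h import *; from rig import env
print(env.observe()["orientation"],here(env.observe())[1].as_matrix()[:,1])
p,d,m=load("pics/w6.npz"); W=cloud(d,m); Z=W[...,2]
k=(Z>.075)&(Z<.1)&(abs(W[...,0]-.5)<.1)&(abs(W[...,1]-.37)<.06)
n,l,st,c=cv2.connectedComponentsWithStats(k.astype(np.uint8))
for i in range(1,n):
    if st[i,4]>30:
        uv=np.argwhere(l==i)[:,::-1].astype(float); t=ray(uv,.0895,m)[:,:2]; print(st[i],c[i],t.mean(0),cv2.minAreaRect(t.astype(np.float32)*1000),W[l==i].mean(0))
E
```

```text
[0.46752836 0.37967221 0.1985611 ] 5.6
[-0.46490256 -3.10662404  0.00387936] [ 0.2927408   0.95618857 -0.00249794]
[ 305  219   19   59 1001] [314.07292707 248.2987013 ] [0.47084903 0.38165514] ((470.953369140625, 381.6492919921875), (12.228700637817383, 41.5485954284668), 74.75636291503906) [0.47130019 0.38152148 0.0876931 ]
[308 317  17  56 892] [316.06950673 344.8206278 ] [0.54182849 0.36163114] ((541.8513793945312, 361.51947021484375), (11.872458457946777, 44.98305130004883), 73.4759750366211) [0.54291508 0.36131565 0.08728565]
```

View pics/w6.png

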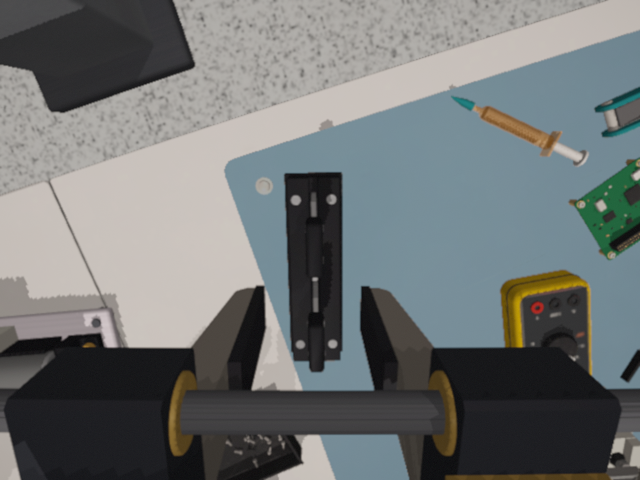

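Emit:
servo_tool([
  {"tx": -0.3,"ty": 0.3,"tz": 5,"rx": 0,"ry": 0,"rz": -0.2},
  {"tx": -0.3,"ty": 0.3,"tz": 9,"rx": 0,"ry": 0,"rz": -0.2},
  {"tx": -0.3,"ty": 0.3,"tz": 12,"rx": 0,"ry": 0,"rz": -0.2},
  {"tx": -0.3,"ty": 0.3,"tz": 14,"rx": 0,"ry": 0,"rz": -0.2},
  {"tx": -0.3,"ty": 0.3,"tz": 14,"rx": 0,"ry": 0,"rz": -0.2},
])

```text
clock: 6.1
tool_pos: [0.4703, 0.3794, 0.0566]
orientation: [-0.423, -3.109, 0.007]
force: [0.1, 0.2, -0.4]
grip_width: 0.447
gripper_force: 0.0
```

Emit:
servo_tool([
  {"tx": 0,"ty": 0,"tz": 0,"rx": 0,"ry": 0,"rz": 0},
  {"tx": 0,"ty": 0,"tz": 0,"rx": 0,"ry": 0,"rz": 0},
  {"tx": 0,"ty": 0,"tz": 0,"rx": 0,"ry": 0,"rz": 0},
  {"tx": 0,"ty": 0,"tz": 0,"rx": 0,"ry": 0,"rz": 0},
  {"tx": 0,"ty": 0,"tz": 0,"rx": 0,"ry": 0,"rz": 0},
], grip=0.05)

```text
clock: 6.6
tool_pos: [0.4718, 0.3819, 0.0606]
orientation: [0.418, 3.113, -0.002]
force: [0.4, -5.2, 7.5]
grip_width: 0.129
gripper_force: 30.0
```

Emit:
servo_tool([
  {"tx": 0,"ty": 0,"tz": -1,"rx": 0,"ry": 0,"rz": 0},
  {"tx": 0,"ty": 0,"tz": -2,"rx": 0,"ry": 0,"rz": 0},
  {"tx": 0,"ty": 0,"tz": -4,"rx": 0,"ry": 0,"rz": 0},
  {"tx": 0,"ty": 0,"tz": -8,"rx": 0,"ry": 0,"rz": 0},
  {"tx": 0,"ty": 0,"tz": -10,"rx": 0,"ry": 0,"rz": 0},
])

```text
clock: 7.1
tool_pos: [0.4728, 0.384, 0.1635]
orientation: [0.418, 3.111, 0.006]
force: [0.5, -0.2, -0.0]
grip_width: 0.128
gripper_force: 30.0
```

Emit:
servo_tool([
  {"tx": 0,"ty": 0,"tz": 0,"rx": 0,"ry": 0,"rz": 0},
  {"tx": 0,"ty": 0,"tz": 0,"rx": 0,"ry": 0,"rz": 0},
])

```text
clock: 7.3
tool_pos: [0.4717, 0.3829, 0.16]
orientation: [0.418, 3.113, 0.002]
force: [0.2, -0.3, 0.3]
grip_width: 0.129
gripper_force: 30.0
```

```bash
python3 snap.py w7; python3 - <<'E'
from h import *; from rig import env, read_camera, camera_model
s=env.observe(); p0,r=here(s); print(s["force"],s["gripper_force"],s["grip_width"],r.as_matrix()[:,1])
p,d,m=load("pics/w7.npz"); W=cloud(d,m); T=r.inv().apply((W-p0).reshape(-1,3)).reshape(W.shape)*1000
k=(abs(T[...,0])<35)&(abs(T[...,1])<9)&(T[...,2]>-60)&(T[...,2]<40)
t=T[k]; print("block pts in tool mm",len(t),t.min(0),t.max(0),cv2.minAreaRect(t[:,:2].astype(np.float32)))
for z in range(-50,30,5):
    j=k&(abs(T[...,2]-z)<2.5)
    if j.sum(): print(z,j.sum(),T[j].min(0).round(1),T[j].max(0).round(1))
plan(p0,r,[((.513,.22,.17),Rt(FY)),(fx((0,0,160)),Rt(FY))])
S,D=read_camera("scene"); M=camera_model("scene"); u,v=proj(p0,M)[0].astype(int); print(u,v)
a=S[max(v-60,0):v+90,u-75:u+75]; b=p[150:450,200:440]
cv2.imwrite("pics/c7.png",np.hstack([cv2.resize(a,(400,int(400*a.shape[0]/a.shape[1])))[:400],cv2.resize(b,(320,400))]))
E
```

```text
[0.47119229 0.38248143 0.15897816] 7.35
[-0.99318938 -0.77195933 -0.90108789] 29.99757081270218 0.12860904794452374 [ 2.63935966e-01  9.64540175e-01 -2.38549324e-04]
block pts in tool mm 5558 [-20.69345733  -8.99698081 -59.91375047] [29.62721411  8.99428074 39.24583809] ((4.032512664794922, 1.0078086853027344), (17.883848190307617, 50.486244201660156), 80.20640563964844)
-50 216 [ -5.8  -9.  -52.5] [ 11.    9.  -47.5]
-45 227 [-10.1  -9.  -47.5] [ 11.    9.  -42.5]
-40 158 [ -9.8  -8.9 -42.5] [ 10.9   8.9 -37.5]
-35 208 [-10.6  -9.  -37.4] [ 10.7   9.  -32.5]
-30 2677 [-20.7  -8.9 -32.5] [ 18.6   8.9 -27.5]
-25 588 [-20.7  -8.9 -27.5] [ 18.8   8.9 -22.5]
-20 208 [-17.9  -9.  -22.5] [ 18.9   9.  -17.5]
-15 178 [  9.3  -8.9 -17.5] [ 18.8   8.9 -12.5]
-10 178 [  8.9  -8.9 -12.5] [18.8  8.6 -7.6]
-5 303 [ 8.8 -8.8 -7.5] [29.2  8.9 -2.5]
0 112 [ 8.9 -8.6 -2.5] [29.6  3.8  2.4]
5 24 [28.6 -0.   2.6] [29.5  3.5  7.5]
10 25 [28.5 -0.1  7.6] [29.5  3.5 12.4]
15 19 [28.3 -0.1 12.5] [29.5  3.5 17.1]
20 25 [28.3 -0.1 17.6] [29.3  3.6 22.3]
25 19 [28.1 -0.2 22.5] [29.5  3.7 27.2]
t -8.32 -14.57 -1.10  r -0.00 -0.00 -0.49  rows 3.4
t -3.01 -15.05 1.00  r 0.00 0.00 0.00  rows 3.1
262 292
```

View pics/c7.png

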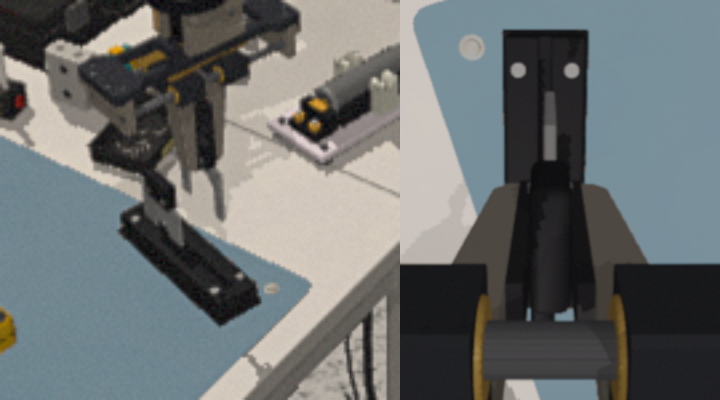

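```bash
python3 - <<'E'
from h import *; from rig import env
p0,r=here(env.observe())
plan(p0,r,[((.515,.20,.17),Rt(FY)),(fx((40,0,170)),Rt(FY))])
E
```

```text
t -9.06 -16.42 -1.15  r -0.01 -0.01 -0.49  rows 3.8
t -6.42 -13.13 0.00  r 0.00 0.00 0.00  rows 2.9
```

Emit:
servo_tool([
  {"tx": -3,"ty": -4,"tz": -1.1,"rx": 0,"ry": 0,"rz": -0.5},
  {"tx": -6,"ty": -8,"tz": -1.1,"rx": 0,"ry": 0,"rz": -0.5},
  {"tx": -9.1,"ty": -12.4,"tz": -1.1,"rx": 0,"ry": 0,"rz": -0.5},
  {"tx": -9.1,"ty": -16.4,"tz": -1.1,"rx": 0,"ry": 0,"rz": -0.5},
  {"tx": -9.1,"ty": -16.4,"tz": -1.1,"rx": 0,"ry": 0,"rz": -0.5},
])

```text
clock: 7.9
tool_pos: [0.5142, 0.1956, 0.1687]
orientation: [-0.315, -3.122, 0.005]
force: [-1.4, -0.3, -0.4]
grip_width: 0.131
gripper_force: 30.0
```

Emit:
servo_tool([
  {"tx": -2,"ty": -4,"tz": 0,"rx": 0,"ry": 0,"rz": 0},
  {"tx": -4,"ty": -8,"tz": 0,"rx": 0,"ry": 0,"rz": 0},
  {"tx": -6,"ty": -12,"tz": 0,"rx": 0,"ry": 0,"rz": 0},
  {"tx": -6.4,"ty": -13.1,"tz": 0,"rx": 0,"ry": 0,"rz": 0},
  {"tx": -6.4,"ty": -13.1,"tz": 0,"rx": 0,"ry": 0,"rz": 0},
])

```text
clock: 8.4
tool_pos: [0.5529, 0.0584, 0.1695]
orientation: [-0.313, -3.124, 0.0]
force: [-0.1, 0.4, -0.6]
grip_width: 0.127
gripper_force: 30.0
```

Emit:
servo_tool([
  {"tx": 0,"ty": 0,"tz": 0,"rx": 0,"ry": 0,"rz": 0},
  {"tx": 0,"ty": 0,"tz": 0,"rx": 0,"ry": 0,"rz": 0},
])

```text
clock: 8.6
tool_pos: [0.5527, 0.0609, 0.1701]
orientation: [-0.308, -3.126, -0.0]
force: [0.7, 0.8, -0.9]
grip_width: 0.129
gripper_force: 30.0
```

```bash
python3 snap.py w8
```

```text
[0.55276452 0.0608972  0.17025434] 8.65
```

View pics/w8.png

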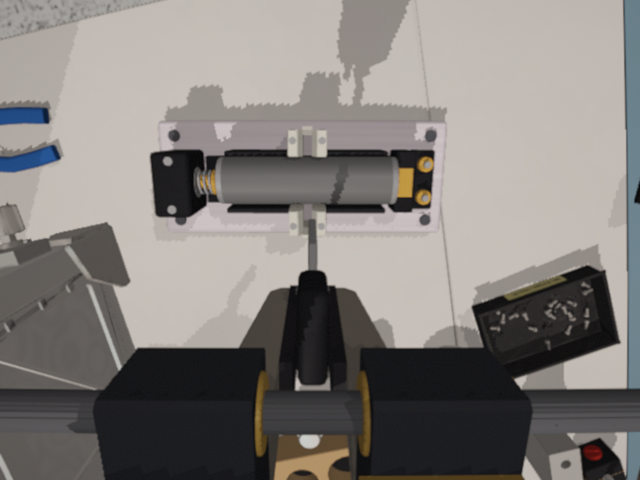

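```bash
cat > fixm.py <<'E'
from h import *; from rig import env
p,d,m=load("pics/w8.npz"); g=cv2.cvtColor(p,cv2.COLOR_BGR2GRAY); hs=cv2.cvtColor(p,cv2.COLOR_BGR2HSV)
s=env.observe(); p0,r=here(s); tl=lambda P: r.inv().apply(np.atleast_2d(P)-p0)*1000
mk=((hs[...,0]>8)&(hs[...,0]<28)&(hs[...,1]>140)&(hs[...,2]>110)).astype(np.uint8); mk[:150]=0; mk[212:]=0; mk[:,:414]=0; mk[:,438:]=0
n,l,st,c=cv2.connectedComponentsWithStats(mk); P=ray([c[i] for i in range(1,n) if st[i,4]>40],.037,m); Pt=tl(P); print("posts",st[1:,4],Pt.round(1))
S=[]
for (u,v) in ((174,135),(430,134),(181,221),(425,219)):
    w=g[v-8:v+9,u-8:u+9]; k=(w<85).astype(np.uint8)
    nn,ll,ss,cc=cv2.connectedComponentsWithStats(k); i=1+np.argmax(ss[1:,4]); S.append((u-8+cc[i,0],v-8+cc[i,1])); print(ss[i])
St=tl(ray(S,.017,m)); print("screws",St.round(1))
a=(St[1]+St[3]-St[0]-St[2]); a/=np.linalg.norm(a); print("fixture y in tool, deg off",np.degrees(np.arctan2(-a[0],a[1])),"origin via screws",(St.mean(0)+4*a).round(1),"via posts",(Pt.mean(0)-86*a).round(1))
for v in (137,145,150,208,213,220): print(v,g[v,284:332])
W=cloud(d,m); T=tl(W.reshape(-1,3)).reshape(W.shape)
k=(abs(T[...,1])<6)&(T[...,0]>25)&(T[...,0]<34)&(T[...,2]<53)
for z in range(-4,54,6):
    j=k&(abs(T[...,2]-z)<3)
    if j.sum(): print("leg z",z,j.sum(),T[j].min(0).round(1),T[j].max(0).round(1))
for v in (225,235,245,255,262): print(v,g[v,300:326])
E
python3 fixm.py
```

```text
posts [127 116] [[ 52.5  81.2 133.3]
 [ 29.1  81.2 133.3]]
[ 3  3 11 11 85]
[ 4  5 10 10 79]
[  0   0  17  11 131]
[ 3  4  9  9 62]
screws [[  72.3 -101.8  153.3]
 [  72.1   89.4  153.3]
 [  10.2 -101.9  153.2]
 [   8.3   89.2  153.3]]
fixture y in tool, deg off 0.32028140318517245 origin via screws [ 40.7  -2.3 153.3] via posts [ 41.3  -4.8 133.3]
137 [132 129 130 147 178 187 178 167 163 167 179 189 186 168 144 136 138 135
 121 111 122 126 126 126 125 125 126 131 139 143 143 145 158 179 190 188
 177 167 165 171 183 187 173 154 148 148 149 148]
145 [127 125 129 150 182 195 197 195 194 195 197 196 189 170 145 138 138 137
 128 113 122 126 125 126 125 126 126 131 140 145 145 146 156 178 194 197
 196 195 194 195 196 192 176 154 147 147 147 146]
150 [ 35  32  55 125 180 195 196 196 196 196 196 195 188 168 144 138 139 138
 128 112 120 125 125 125 125 124 125 131 140 145 145 147 161 184 195 197
 196 196 196 196 196 190 160  91  40  40  41  41]
208 [ 24  23  23  24  43  77 101 106 105 106 106 105 104 105 104 105 106 105
 102 105 120 125 125 125 124 125 125 120 110 103 104 105 105 105 104 104
[... 763 characters left out ...]
1 35. ]
leg z 38 19 [28.8 -0.4 35.9] [29.8  3.2 40.9]
leg z 44 16 [29.2 -0.4 41.4] [29.8  2.7 46.9]
leg z 50 11 [29.2 -0.5 47.1] [29.7  2.7 51.6]
225 [139 139 131 112  99  95  93  89  80  71  73  75  76  76  77 100 145 174
 167 157 154 154 154 157 169 179]
235 [165 173 177 182 183 184 182 170 127  81  73  75  76  76  75  86 132 177
 190 188 187 187 187 187 186 184]
245 [177 176 176 178 183 192 193 175 117  93 102 105 105 105 103 101 112 153
 188 195 194 194 193 194 194 193]
255 [193 193 194 194 193 194 193 175 119  95 103 106 106 106 105 101 110 151
 188 194 194 194 194 193 193 193]
262 [194 194 193 193 193 194 192 175 118  94 103 105 106 106 104 101 110 152
 188 195 194 193 193 193 193 193]
```

```bash
python3 - <<'E'
from h import *; from rig import env
p,d,m=load("pics/w8.npz"); s=env.observe(); p0,r=here(s); tl=lambda P: r.inv().apply(np.atleast_2d(P)-p0)*1000
g=cv2.cvtColor(p,cv2.COLOR_BGR2GRAY)
print("slots",tl(ray([(306.9,145),(306.9,213)],.055,m)).round(2), "half top",tl(ray([(297,145),(316.5,145)],.055,m)).round(2))
for c in (291,322): print(c,g[122:162,c],g[200:240,c])
# leg at row 255 and 230: upper edge plate z = tool -1 (shoulder, 52 above leg bottoms)
print("leg",tl(ray([(308.2,255),(316.6,255)],p0[2]+.0,m)).round(2))
E
```

```text
slots [[ 66.11  -2.26 115.29]
 [ 20.48  -2.44 115.27]] half top [[ 66.11  -8.81 115.29]
 [ 66.1    4.09 115.29]]
291 [144 146 147 147 147 146 142 142 170 192 196 196 196 195 189 167 156 156
 156 156 156 165 184 195 197 196 197 197 196 196 196 197 197 190 155  87
  52  58  68  72] [ 98  94  85  75  78  88  93  98 106 107 114 142 178 195 196 196 196 196
 196 196 196 195 188 170 160 158 156 157 165 180 193 197 197 197 195 187
 179 176 177 176]
322 [143 145 147 147 146 146 143 141 170 194 197 196 197 196 188 165 155 155
 155 155 155 162 181 194 197 197 196 196 196 196 196 196 197 194 174 105
  55  64  69  71] [ 99  93  82  67  80  92  93  98 104 106 110 139 177 193 196 196 196 196
 196 196 197 196 188 167 156 154 154 154 157 171 189 196 197 196 194 187
 183 190 193 193]
leg [[ 2.421e+01 -4.700e-01  1.000e-02]
 [ 2.421e+01  3.070e+00  1.000e-02]]
```

Emit:
servo_tool([
  {"tx": 2.2,"ty": -0.36,"tz": 0,"rx": 0,"ry": 0,"rz": 0},
  {"tx": 4.17,"ty": -0.36,"tz": 0,"rx": 0,"ry": 0,"rz": 0},
  {"tx": 4.17,"ty": -0.36,"tz": 2,"rx": 0,"ry": 0,"rz": 0},
  {"tx": 4.17,"ty": -0.36,"tz": 4,"rx": 0,"ry": 0,"rz": 0},
  {"tx": 4.17,"ty": -0.36,"tz": 5.4,"rx": 0,"ry": 0,"rz": 0},
])

```text
clock: 9.15
tool_pos: [0.5109, 0.0653, 0.1157]
orientation: [-0.307, -3.126, -0.0]
force: [0.9, 1.5, -0.7]
grip_width: 0.126
gripper_force: 30.0
```

Emit:
servo_tool([
  {"tx": 0,"ty": 0,"tz": 0,"rx": 0,"ry": 0,"rz": 0},
  {"tx": 0,"ty": 0,"tz": 0,"rx": 0,"ry": 0,"rz": 0},
  {"tx": 0,"ty": 0,"tz": 0,"rx": 0,"ry": 0,"rz": 0},
])

```text
clock: 9.45
tool_pos: [0.5121, 0.0646, 0.1173]
orientation: [0.308, 3.125, 0.001]
force: [-0.2, -0.3, -1.8]
grip_width: 0.13
gripper_force: 30.0
```

```bash
python3 snap.py w9; python3 - <<'E'
from h import *; from rig import env
p,d,m=load("pics/w9.npz"); s=env.observe(); p0,r=here(s); print(s["force"],s["tool_pos"]); tl=lambda P: r.inv().apply(np.atleast_2d(P)-p0)*1000
g=cv2.cvtColor(p,cv2.COLOR_BGR2GRAY); W=cloud(d,m); T=tl(W.reshape(-1,3)).reshape(W.shape)
k=(abs(T[...,1])<6)&(T[...,0]>25)&(T[...,0]<34)&(T[...,2]<54)
for z in (2,14,26,38,48):
    j=k&(abs(T[...,2]-z)<4)
    if j.sum(): uv=np.argwhere(j); print("leg z",z,j.sum(),T[j].min(0).round(1),T[j].max(0).round(1),uv.mean(0))
# guide near the camera (tool +x), top z .055
c=proj(p0+r.apply(np.array([[.027,0,.0],[.027,-.008,0],[.027,.008,0]])+[0,0,p0[2]-.055]),m); print("expected guide px",c.round(1))
u,v=c[0].astype(int)
for q in (v-8,v-4,v,v+4): print(q,g[q,u-26:u+30])
print("col",[g[v-22:v+22,int(x)] for x in (c[1][0],c[2][0])], u-26, v-22)
E
```

```text
[0.51218529 0.06441964 0.11738375] 9.5
[ 1.06048905 -0.33281969 -1.08566149] [0.51218529 0.06441964 0.11738375]
leg z 2 101 [25.1 -0.5 -2. ] [30.   3.4  5.9] [245.68316832 312.2970297 ]
leg z 14 38 [28.6 -0.6 10.2] [29.9  3.1 17.8] [235.05263158 312.15789474]
leg z 26 31 [28.7 -0.6 22.8] [29.9  3.2 30. ] [228.93548387 312.22580645]
leg z 38 27 [28.8 -0.3 34.6] [29.8  3.3 41.8] [223.81481481 312.22222222]
leg z 48 19 [29.3 -0.4 44.7] [29.9  2.8 51.1] [219.89473684 312.        ]
expected guide px [[309.8 219. ]
 [295.6 219. ]
 [324.  219. ]]
210 [129 126 127 126 127 126 128 142 170 193 198 197 196 192 193 197 198 193
 182 168 148 139 141 140 134 125 125 127 126 127 127 126 126 126 125 126
 132 143 144 143 146 155 170 186 196 186 157 144 143 144 146 148 147 145
 147 148]
214 [116 116 115 116 116 115 117 135 164 175 164 157 157 156 156 156 154 162
 178 169 147 140 141 140 134 124 125 127 126 126 126 127 126 127 126 126
 131 143 145 145 146 155 170 171 159 152 141 118 109 109 111 119 132 139
 137 137]
218 [  7   8  12  11  10  11  35  98 158 182 172 161 158 157 156 161 172 184
 187 171 14
[... 216 characters left out ...]
8 197
 190 171 147 140 141 140 135 114  81  73  76  76  77  77  74  68  70  94
 129 146 148 147 148 156 176 190 185 157 146 146 146 147 147 147 143 122
  64  15]
col [array([107, 107, 108, 107, 108, 109, 117, 139, 175, 195, 198, 197, 198,
       198, 196, 185, 165, 157, 157, 157, 156, 156, 158, 169, 188, 197,
       199, 199, 199, 198, 199, 199, 197, 195, 194, 195, 189, 152,  88,
        55,  59,  60,  61,  62], dtype=uint8), array([108, 107, 108, 107, 104, 103, 116, 138, 154, 157, 156, 156, 155,
       155, 155, 155, 155, 155, 155, 154, 155, 156, 156, 156, 156, 156,
       156, 156, 156, 156, 156, 157, 159, 159, 157, 158, 153, 133,  87,
        59,  61,  70,  74,  76], dtype=uint8)] 283 196
```

```bash
cat > chk.py <<'E'
import sys; from h import *; from rig import env
n=sys.argv[1]; p,d,m=load(f"pics/{n}.npz"); s=env.observe(); p0,r=here(s); tl=lambda P: r.inv().apply(np.atleast_2d(P)-p0)*1000
g=cv2.cvtColor(p,cv2.COLOR_BGR2GRAY).astype(float)
c=proj(p0+r.apply(np.array([.034,0,p0[2]-.055])),m)[0]; u,v=c.round().astype(int)
row=g[v-2:v+3,u-26:u+34].mean(0)   # outer part of guide
gr=np.diff(row); print(u-26,v,row.round().astype(int))
E
python3 chk.py w9; python3 - <<'E'
from h import *; from rig import env
p,d,m=load("pics/w9.npz"); s=env.observe(); p0,r=here(s); tl=lambda P: r.inv().apply(np.atleast_2d(P)-p0)*1000
print(p0, "slot edges bevel/inner (z55)",tl(ray([(302.2,212),(324.9,212),(307.7,212),(318.9,212)],.055,m)).round(2))
print("leg bottom edge y (row 222)",tl(ray([(308.6,222),(318,222)],p0[2]-.050,m)).round(2))
print("guide x: outer, inner",tl(ray([(296,203.3),(296,233.3)],.055,m)).round(2))
E
```

```text
284 207 [130 127 126 126 126 128 144 173 192 197 197 197 197 197 197 197 193 181
 168 147 140 141 141 136 127 131 137 138 138 138 138 138 137 136 133 129
 126 118 124 144 156 170 184 190 176 153 146 147 148 148 147 145 140 140
 147 148 148 148 148 149]
[0.51218529 0.06441964 0.11738375] slot edges bevel/inner (z55) [[31.   -4.26 62.34]
 [31.    8.46 62.35]
 [31.   -1.18 62.34]
 [31.    5.1  62.34]]
leg bottom edge y (row 222) [[27.88 -0.58 49.96]
 [27.88  4.44 49.96]]
guide x: outer, inner [[35.92 -7.69 62.33]
 [18.73 -7.86 62.35]]
```

Emit:
servo_tool([
  {"tx": 0.14,"ty": 0.06,"tz": 0,"rx": 0,"ry": 0,"rz": 0},
  {"tx": 0.14,"ty": 0.06,"tz": 0.5,"rx": 0,"ry": 0,"rz": 0},
  {"tx": 0.14,"ty": 0.06,"tz": 1.0,"rx": 0,"ry": 0,"rz": 0},
  {"tx": 0.14,"ty": 0.06,"tz": 1.5,"rx": 0,"ry": 0,"rz": 0},
  {"tx": 0.14,"ty": 0.06,"tz": 1.8,"rx": 0,"ry": 0,"rz": 0},
])

```text
clock: 10.0
tool_pos: [0.5099, 0.0648, 0.0977]
orientation: [-0.31, -3.125, 0.0]
force: [0.5, -0.1, -0.7]
grip_width: 0.127
gripper_force: 30.0
```

Emit:
servo_tool([
  {"tx": 0,"ty": 0,"tz": 0,"rx": 0,"ry": 0,"rz": 0},
  {"tx": 0,"ty": 0,"tz": 0,"rx": 0,"ry": 0,"rz": 0},
])

```text
clock: 10.2
tool_pos: [0.5103, 0.0649, 0.0984]
orientation: [-0.31, -3.126, 0.0]
force: [0.4, -0.1, -0.6]
grip_width: 0.128
gripper_force: 30.0
```

Emit:
servo_tool([
  {"tx": 0,"ty": 0,"tz": 0.6,"rx": 0,"ry": 0,"rz": 0},
  {"tx": 0,"ty": 0,"tz": 1.2,"rx": 0,"ry": 0,"rz": 0},
  {"tx": 0,"ty": 0,"tz": 1.8,"rx": 0,"ry": 0,"rz": 0},
  {"tx": 0,"ty": 0,"tz": 2.4,"rx": 0,"ry": 0,"rz": 0},
  {"tx": 0,"ty": 0,"tz": 2.6,"rx": 0,"ry": 0,"rz": 0},
])

```text
clock: 10.7
tool_pos: [0.5098, 0.0648, 0.0716]
orientation: [-0.31, -3.125, 0.0]
force: [-0.1, 0.3, -0.1]
grip_width: 0.122
gripper_force: 30.0
```

Emit:
servo_tool([
  {"tx": 0,"ty": 0,"tz": 0.2,"rx": 0,"ry": 0,"rz": 0},
  {"tx": 0,"ty": 0,"tz": 0.4,"rx": 0,"ry": 0,"rz": 0},
  {"tx": 0,"ty": 0,"tz": 0.6,"rx": 0,"ry": 0,"rz": 0},
  {"tx": 0,"ty": 0,"tz": 0.6,"rx": 0,"ry": 0,"rz": 0},
])

```text
clock: 11.1
tool_pos: [0.5105, 0.0649, 0.0671]
orientation: [0.309, 3.126, -0.0]
force: [-1.9, -0.4, 6.6]
grip_width: 0.13
gripper_force: 30.0
```

Emit:
servo_tool([
  {"tx": 0,"ty": 0,"tz": 0,"rx": 0,"ry": 0,"rz": 0},
  {"tx": 0,"ty": 0,"tz": 0,"rx": 0,"ry": 0,"rz": 0},
  {"tx": 0,"ty": 0,"tz": 0,"rx": 0,"ry": 0,"rz": 0},
  {"tx": 0,"ty": 0,"tz": 0,"rx": 0,"ry": 0,"rz": 0},
], grip=0.4)

```text
clock: 11.5
tool_pos: [0.5103, 0.0649, 0.0664]
orientation: [-0.31, -3.126, -0.0]
force: [0.5, 0.2, 0.3]
grip_width: 0.397
gripper_force: 0.0
```

Emit:
servo_tool([
  {"tx": 0,"ty": 0,"tz": -2,"rx": 0,"ry": 0,"rz": 0},
  {"tx": 0,"ty": 0,"tz": -5,"rx": 0,"ry": 0,"rz": 0},
  {"tx": -3,"ty": 0,"tz": -10,"rx": 0,"ry": 0,"rz": 0},
  {"tx": -4,"ty": 0,"tz": -12,"rx": 0,"ry": 0,"rz": 0},
  {"tx": -4,"ty": 0,"tz": -12,"rx": 0,"ry": 0,"rz": 0},
])

```text
clock: 12.0
tool_pos: [0.5538, 0.0571, 0.1907]
orientation: [0.309, 3.118, 0.002]
force: [0.3, 0.4, -0.9]
grip_width: 0.397
gripper_force: 0.0
```

Emit:
servo_tool([
  {"tx": 0,"ty": 0,"tz": 0,"rx": 0,"ry": 0,"rz": 0},
  {"tx": 0,"ty": 0,"tz": 0,"rx": 0,"ry": 0,"rz": 0},
])

```text
clock: 12.2
tool_pos: [0.548, 0.057, 0.185]
orientation: [-0.309, -3.124, 0.001]
force: [-0.2, -0.1, -0.8]
grip_width: 0.397
gripper_force: 0.0
```

```bash
python3 snap.py w10; python3 - <<'E'
from h import *; from rig import env
p,d,m=load("pics/w10.npz"); s=env.observe(); print(s["tool_pos"],s["force"],s["grip_width"])
W=cloud(d,m); a=np.radians(FY); ey=np.array([np.cos(a),np.sin(a)]); ex=np.array([ey[1],-ey[0]])
q=W[...,:2]-FX; X=(q@ex)*1000; Y=(q@ey)*1000; Z=W[...,2]*1000
k=(abs(X)<45)&(abs(Y)<14)&(Z>62)&(Z<110); n,l,st,c=cv2.connectedComponentsWithStats(k.astype(np.uint8)); i=1+np.argmax(st[1:,4]); t=k&(l==i)
tp=t&(Z>90); print("keeper top z",np.median(Z[tp]),np.percentile(Z[tp],[5,95]),"x",X[tp].min(),X[tp].max(),"y",Y[tp].min(),Y[tp].max(), cv2.minAreaRect(np.c_[X[tp],Y[tp]].astype(np.float32)))
sh=k&(Z>63)&(Z<75); print("shoulder x",X[sh].min(),X[sh].max(),np.median(Z[sh]))
for y in range(-56,72,8):
    j=(abs(X)<3)&(abs(Y-y)<2)&(Z<120)
    if j.sum()>3: print(y,np.median(Z[j]).round(1),end="; ")
E
```

```text
[0.54793176 0.05703595 0.1849066 ] 12.25
[0.54793176 0.05703595 0.1849066 ] [-0.30456806 -0.31936369  0.35868294] 0.3945225953250048
keeper top z 94.88999265572383 [92.78487326 96.21282286] x -20.527781296972368 19.143361081522606 y -6.514186130038309 5.46242825337753 ((-0.6926898956298828, -0.516242504119873), (11.851360321044922, 39.65060043334961), 89.7396011352539)
shoulder x -31.34672008498523 30.24484720298081 69.18326380947376
-56 56.4; -48 56.4; -40 56.8; -32 56.6; -24 56.7; -16 56.8; -8 57.2; 0 95.3; 8 57.1; 16 57.3; 24 57.0; 32 57.7; 40 57.4; 48 57.8; 56 57.8; 64 41.5;
```

```bash
python3 -c "
from rig import env; print(env.sign_off())"
```

```text
the job is handed in; nothing more can be done
None
```

The cell lies flat between both contacts and the wide-arch keeper is fully home over it and released. The last wrist-camera depths agree: keeper top about 95 mm (96 expected), cell top about 57 mm end to end. The job was handed in at about 12 s of the 58 s allowed, and the sign-off returned no verdict.

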